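# Drive a brass pin home with the spring pin driver

### The arm

A 6-joint arm with a two-finger parallel gripper is mounted at the origin on the work surface; the furniture and walls round the work are solid. World frame = base frame: x ahead of the robot, y to its left, z up, the work surface at z = 0. Lengths are in mm, angles in rad, forces in N, time in s.
With the tool pointing down it reaches from about 275 to 750 mm from the base axis. Payload 10.2 kg.
Tool frame: the origin (TCP) lies midway between the tips of the shut fingers; the grasp point (between the pads) lies 19 mm behind it; z points along the fingers, y is the line along which they close (so a half turn about z gives the same grasp; the last joint's range is limited). The gripper opens to 85 mm and grips with 20 to 120 N. Pads are 22 mm wide; open, the fingers measure 114 mm over their backs; the gripper's body (76 mm by 85 mm) begins 54 mm behind the grasp point. The pads swing forward as they close: fully open they stand 13 mm farther back than shut.
Start: joints at [-1.443, 0.313, 1.498, -0, 1.331, -0.223], TCP at [180.403, -493.037, 231.294] pointing down, gripper open.
Joint ranges: [-2.94, 2.94], [-0.97, 2.17], [0.19, 2.56], [-1.23, 4.37], [0.02, 3.11], [-2.88, 2.88]. Speed limits (rad/s): [2.39, 2.39, 3.01, 3.14, 3.14, 3.14].

### API

Orientations are given as a unit quaternion [w, x, y, z].
In Python, from rig import ctrl gives the robot as it stands.
- The arm moves only by the tool send_rows, never from a script. Its argument "targets" is a list of rows, each a list of 7 numbers: the closure, from -1 (fully open) to 1 (shut), so that 0 is half open, then the shift along the tool's x, y, z in m, then the turn, a rotation vector about the tool's x, y, z in rad. In form: [[claw, dx, dy, dz, ax, ay, az], ...]. A call has exactly 10 rows; each row shifts and turns the commanded pose from where the row before left it, along the tool's axes as they then stand; what a row does not reach is not made up. A row lasts 1/8 s, in which the tool goes at most 62.5 mm and 10.7 degrees, less where a joint would pass 70% of its speed; a pose out of reach is approached as far as the arm can. A call with a gripper value outside its range is refused whole. The fingers move at their own pace and stop on an object; "squeeze" is the grip in N (left out, the last holds). Time passes only in rows, so rows that do not move let the fingers close, or fill a call up. It gives the time, the measured TCP pose, the force, the opening and the grip force at its end, in the units of the state.
- ctrl.sense(): the state, without advancing time (a new reading comes with each control period).
- ctrl.capture(name): name is "scene" or "side" or "wrist"; returns a dict with "img" (480x640x3 uint8, red, green, blue), "camera_matrix" (3x3 intrinsics, pixels), "k1" (the pictures are not rectified: a ray, as slopes to the right and down, at radius r is drawn at 1 + k1 r^2 times it, then the intrinsics apply), "R" (3x3) and "t" (3): a world point X has camera coordinates R X + t. Camera axes: x right, y down, z forward; pixel columns grow to the right and rows downward; lengths in mm; the calibration is good to about 2 mm. A picture is of the moment at which its call begins. There is no depth.
- ctrl.finish_job(): hands the job in; it is judged then, once.
Trained networks look in a picture, given as the dict that the camera call returned (one of the last four; its "shot" number tells which), for a name from the list of things; names that differ only in an ending like _2 or _b are one class to them, and where a whole thing is asked for, a point or a joint stands for the part that bears it (a point fixed in the world has none). Each returns a list of dicts, best first, with "score" (0 to 1); they miss things now and then, are a little off and sometimes report something else, mostly with a low value. They report only what shows in the picture. A call takes as long as a camera call.
- ctrl.boxes_of(query, picture): "extent" ([left, top, width, height] in pixels, round what is visible of it).
- ctrl.landmark_of(query, picture): "point" ([column, row] in pixels: a listed point, or the origin of a listed thing).
The state is a dict: "time_s": time; "joints": joint angles; "dq": joint speeds; "tau": joint torques, N m; "eef_pos": TCP position; "ee_rot": TCP orientation; "force": force on the tool from outside, world axes, zero at the start; "wrist_torque": the same for the moment, N m; "grip_width": opening from 0.0 (shut) to 1.0 (fully open); "grip_force": force on a finger pad.
Only numpy, scipy, OpenCV 4.12 (cv2) and the standard library are available. Lean on these libraries where they do the work, as an engineer would, in place of code of your own. Each camera call takes 0.05 s, during which the arm holds its last target. There are 200 camera calls.

### The job

A brass pin still stands proud in the edge of the pressing board that is held in the spring pin driver. Draw the driver's striker back by its upright knob until the catch holds it, let go of the knob, and then press the trip pad down so that the striker fires and drives the pin fully home. The fired striker must do the driving: do not push the pin in with the gripper or by shoving the knob forward.

Things in the scene. Friction and masses are not known exactly. Their poses are not given: they have to be found in the camera images.
- knob: Black upright knob, 25 mm across, 32 mm tall, on a 12 mm stem on the striker of the grey spring pin driver (base 115x212 mm). Origin: its centre, 98 mm above the table. Axes turn with the driver: z up; +y is the way the striker is DRAWN BACK (away from the board), -y the way it fires; it slides only along y. Within 60 mm fore and aft nothing else stands above 65 mm. Drawing it takes up to 20 N.
- trip_pad: Square dark steel push pad, 34x34 mm, on a short post beside the board's edge, on the robot's side of the striker. Origin: centre of its flat top, 78 mm above the table; axes as the knob's; from the knob at rest it lies 58 mm to -x, 65 mm to -y. Goes straight down 10 mm against a spring (3 to 6 N, about 1 N more when cocked) and comes up by itself; the striker fires when it is 4 to 8 mm down.
- striker (a joint): Striker along its slide, m: 0 at rest, held by a spring (350 N/m), its nose 1.5 to 3.5 mm short of the pin head; grows as it is drawn back. The catch clicks in just past 0.032 and then holds it at 0.032; end stop 0.040, so draw to about 0.037 and let go. Dips to about -0.010 as it strikes, then springs back to near 0.
- pin (a joint): How far the brass pin has gone in, m: 0 to 0.002 at the start (head 9 to 7 mm proud), 0.009 fully home, head on the brass edging. It has a 7 mm head and lies level, 45 mm above the table, in the edge of the flat 190x140x9 mm board, before the striker's nose. Only a blow or a push above 4.5 N moves it.

How it is judged (in metres and radians):
On the way, in this order (a step that is already met when the one before it is completed fails the run):
1. the striker is drawn back and held by its catch, the knob let go, the pin still proud (value of joint striker between 0.029 and 0.035 m and contact force between each of the arm, the fingers and knob below 0.1 N and value of joint pin below 0.0035 m), for 0.2 s.
2. the striker has fired and driven the pin home (value of joint pin above 0.0075 m and value of joint striker below 0.02 m), for 0.1 s.
At the end, for the whole second after the job is handed in: The pin is home (at least 7.5 of its 9 mm in), the striker is uncocked and at rest within about 6 mm of its rest place, and the trip pad is up again (top face above 74 mm) (value of joint pin above 0.0075 m and value of joint striker between -0.006 and 0.006 m and velocity of joint striker between -0.05 and 0.05 m/s and height (world z) of trip_pad above 0.074 m); the robot touches nothing.
It fails at once if the pin is pushed in through the knob: the robot touches the knob while the pin is between 3.5 and 7.5 mm in (value of joint pin between 0.0035 and 0.0075 m and contact force between any of the fingers, the arm and knob above 0.5 N).
It fails at once if the pin goes in while the striker is still cocked (pushed by hand) (value of joint pin between 0.0035 and 0.0075 m and value of joint striker above 0.015 m).
It also fails if it takes over 38 s, if anything falls off the work surface, if the arm or the gripper's body presses on something with over 40 N, if the wrist force passes 120 N, or if a joint passes its speed limit or range.

## Working session

There is one attempt and no reset: what is moved stays moved. The work goes in short steps, Python scripts to look and compute and a tool call to move; the robot and the scene stay as the last step left them, time stands still between calls to the robot, and variables do not carry over. Pictures are saved under pics/ and viewed, at most 10 in all, crops included, and the job is handed in when it is done.

Besides the shell and the picture viewer there is one more tool, called after ">>>" by a JSON object that holds its "method" and its "body". send_rows: Moves the arm, as the interface text tells. Its arguments: {"type":"object","properties":{"targets":{"type":"array"},"squeeze":{"type":"number"}},"required":["targets"]}

```bash
mkdir -p pics; cat > h.py <<'E'
import numpy as np, cv2
from rig import ctrl
from scipy.optimize import least_squares
def ray(p,px):
    K=np.array(p["camera_matrix"]);k=p["k1"]
    d=((px[0]-K[0,2])/K[0,0],(px[1]-K[1,2])/K[1,1]);d=np.array(d);u=d.copy()
    for _ in range(30):u=d/(1+k*(u@u))
    R=np.array(p["R"]);t=np.array(p["t"]).ravel()
    v=R.T@np.array([u[0],u[1],1]);return -R.T@t,v/np.linalg.norm(v)
def atz(p,px,z):
    c,v=ray(p,px);return c+v*(z-c[2])/v[2]
def tri(rs):
    A=sum(np.eye(3)-np.outer(v,v) for c,v in rs);b=sum((np.eye(3)-np.outer(v,v))@c for c,v in rs);return np.linalg.solve(A,b)
def proj(p,X):
    x=np.array(p["R"])@X+np.array(p["t"]).ravel();u=x[:2]/x[2];u=u*(1+p["k1"]*(u@u));K=np.array(p["camera_matrix"]);return u*[K[0,0],K[1,1]]+K[:2,2]
E
python3 - <<'E'
from h import *
np.set_printoptions(precision=1,suppress=True)
s=ctrl.sense();print(s)
for n in ("scene","side","wrist"):
    p=ctrl.capture(n);cv2.imwrite(f"pics/{n}0.png",p["img"][:,:,::-1])
    print(n,-np.array(p["R"]).T@np.array(p["t"]).ravel())
    for q,z in (("knob",98),("trip_pad",78),("pin",45)):
        print(q,[(np.array(d["point"]),round(d["score"],2),atz(p,d["point"],z)) for d in ctrl.landmark_of(q,p)[:3]],[(np.array(d["extent"]),round(d["score"],2)) for d in ctrl.boxes_of(q,p)[:2]])
E
cd pics; python3 -c "
import cv2,numpy as np
a=[cv2.resize(cv2.imread(f'{n}0.png'),(400,300)) for n in ('scene','side','wrist')]
cv2.imwrite('m.png',np.vstack([np.hstack(a[:2]),np.hstack([a[2],a[2]*0])]))"
```

```text
{'time_s': 0.0, 'joints': array([-1.4,  0.3,  1.5, -0. ,  1.3, -0.2]), 'dq': array([-0.,  0., -0., -0., -0., -0.]), 'tau': array([ -0. , -41.2, -26. ,  -0. ,   0. ,   0. ]), 'eef_pos': array([ 180.4, -492.8,  230.7]), 'ee_rot': array([-0. ,  1. ,  0.2,  0. ]), 'force': array([ 0.1, -0.5, -0. ]), 'wrist_torque': array([-0.,  0.,  0.]), 'grip_force': 0.0, 'grip_width': 1.0005716599511372}
scene [110.6 547.6 755.2]
knob [(array([264.4, 239.7]), 0.57, array([468.5, 173.3,  98. ])), (array([332.1, 238.6]), 0.54, array([397.6, 116.5,  98. ]))] [(array([239.3, 226.7,  65.2,  65.8]), 0.96)]
trip_pad [(array([330.1, 236.8]), 0.6, array([410.4, 102.5,  78. ]))] [(array([257.3, 229. ,  89.1,  70.1]), 0.62)]Traceback (most recent call last):
  File "<stdin>", line 8, in <module>
ValueError: it knows: knob, trip_pad
[ WARN:0@0.010] global loadsave.cpp:275 findDecoder imread_('side0.png'): can't open/read file: check file path/integrity
Traceback (most recent call last):
cv2.error: OpenCV(4.12.0) /io/opencv/modules/imgproc/src/resize.cpp:4208: error: (-215:Assertion failed) !ssize.empty() in function 'resize'
```

```bash
python3 - <<'E'
from h import *
np.set_printoptions(precision=1,suppress=True)
for n in ("scene","side","wrist"):
    p=ctrl.capture(n);cv2.imwrite(f"pics/{n}0.png",p["img"][:,:,::-1])
    print(n,-np.array(p["R"]).T@np.array(p["t"]).ravel())
    for q,z in (("knob",98),("trip_pad",78)):
        print(q,[(np.array(d["point"]),round(d["score"],2),atz(p,d["point"],z)) for d in ctrl.landmark_of(q,p)[:3]],[(np.array(d["extent"]),round(d["score"],2)) for d in ctrl.boxes_of(q,p)[:2]])
print(ctrl.sense()["ee_rot"].tolist())
E
cd pics; python3 -c "
import cv2,numpy as np
a=[cv2.imread(f'{n}0.png') for n in ('scene','side','wrist')]
c=cv2.resize(a[0][160:340,170:410],(400,300))
a=[cv2.resize(i,(400,300)) for i in a]
cv2.imwrite('m.png',np.vstack([np.hstack(a[:2]),np.hstack([a[2],c])]))"
```

```text
scene [110.6 547.6 755.2]
knob [(array([265.2, 239.5]), 0.72, array([467.9, 172.4,  98. ]))] [(array([239.3, 227. ,  62.9,  66. ]), 0.82)]
trip_pad [(array([330.2, 238.1]), 0.92, array([408.9, 104.2,  78. ]))] [(array([255.2, 228.3,  93.1,  71.9]), 0.56)]
side [303.1 726.7 634.8]
knob [(array([300.9, 252.8]), 0.77, array([469.2, 173.3,  98. ]))] [(array([292. , 239.7,  17.7,  51.4]), 0.59)]
trip_pad [(array([340.4, 241.5]), 0.95, array([413.5, 103.5,  78. ]))] [(array([299.3, 239.5,  53.5,  56.9]), 0.81)]
wrist [ 256.6 -465.3  375.2]
knob [] []
trip_pad [] []
[6.067790876030361e-06, 0.9846571838995688, 0.1744999431409117, 1.4039470710804054e-06]
```

View pics/m.png

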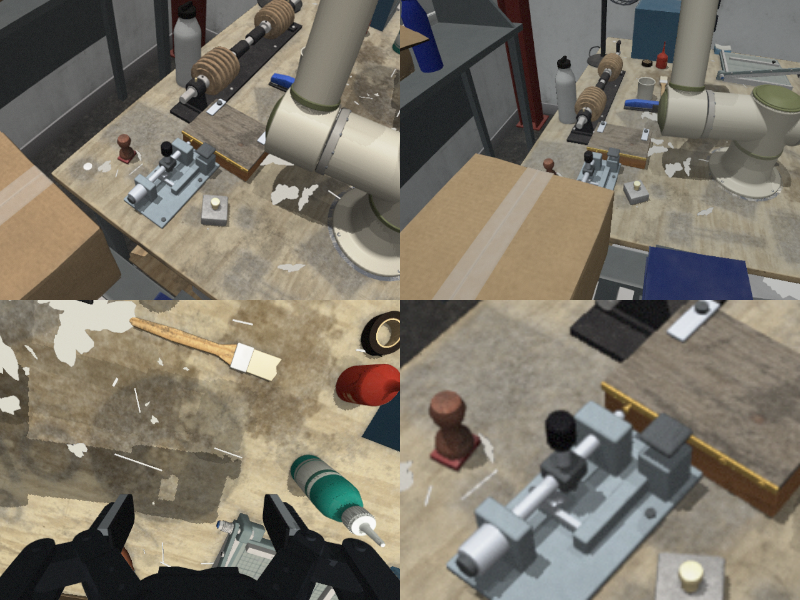

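The scene camera puts the knob at about px (265,239), or world (468,173). The pad is at px (330,238), or world (411,104). The driver's yaw is about 2°, with +y to the robot's left. I'll move the wrist camera above them with the fingers shut.

>>> {"method": "send_rows", "body": {"targets": [[1,0.024,-0.033,-0.004,0,0,0],[1,0.024,-0.033,-0.004,0,0,0],[1,0.024,-0.033,-0.004,0,0,0],[1,0.024,-0.033,-0.004,0,0,0],[1,0.024,-0.033,-0.004,0,0,0],[1,0.024,-0.033,-0.004,0,0,0],[1,0.024,-0.033,-0.004,0,0,0],[1,0.024,-0.033,-0.004,0,0,0],[1,0.024,-0.033,-0.004,0,0,0],[1,0.024,-0.033,-0.004,0,0,0]], "squeeze": 40}}

```text
time_s: 2.25
eef_pos: [292.5, -99.4, 271.6]
ee_rot: [0.0, 0.985, 0.174, 0.0]
force: [1.1, 0.0, -0.5]
grip_width: -0.003
grip_force: 0.0
```

>>> {"method": "send_rows", "body": {"targets": [[1,0.024,-0.033,-0.004,0,0,0],[1,0.024,-0.033,-0.004,0,0,0],[1,0.024,-0.033,-0.004,0,0,0],[1,0.024,-0.033,-0.004,0,0,0],[1,0.024,-0.033,-0.004,0,0,0],[1,0.024,-0.033,0,0,0,0],[1,0,0,0,0,0,0.16],[1,0,0,0,0,0,0.16],[1,0,0,0,0,0,0],[1,0,0,0,0,0,0]]}}

```text
time_s: 3.5
eef_pos: [359.6, 134.7, 291.4]
ee_rot: [-0.0, 1.0, 0.017, 0.0]
force: [-0.2, 0.2, -0.5]
grip_width: 0.002
grip_force: 0.0
```

```bash
python3 - <<'E'
from h import *
np.set_printoptions(precision=1,suppress=True)
R={"knob":[],"trip_pad":[]}
for n in ("wrist","scene","side"):
    p=ctrl.capture(n);cv2.imwrite(f"pics/{n}1.png",p["img"][:,:,::-1])
    for q,z in (("knob",98),("trip_pad",78)):
        L=ctrl.landmark_of(q,p)[:3]
        print(n,q,[(np.array(d["point"]),round(d["score"],2),atz(p,d["point"],z)) for d in L])
        if L:R[q].append(ray(p,L[0]["point"]))
for q in R: print(q,tri(R[q]))
E
```

```text
wrist knob [(array([279.3,  86.2]), 0.71, array([468.7, 171.4,  98. ]))]
wrist trip_pad [(array([348.3, 158.5]), 0.63, array([407.8, 106.5,  78. ]))]
scene knob [(array([266. , 236.7]), 0.77, array([470.1, 168.1,  98. ]))]
scene trip_pad [(array([330.7, 237. ]), 0.83, array([409.5, 102.2,  78. ]))]
side knob [(array([302.5, 253.6]), 0.83, array([466. , 174.5,  98. ]))]
side trip_pad [(array([336.9, 243.9]), 0.68, array([418.3, 111.7,  78. ]))]
knob [468.3 170.8  97.5]
trip_pad [412.1 105.6  76.5]
```

View pics/wrist1.png

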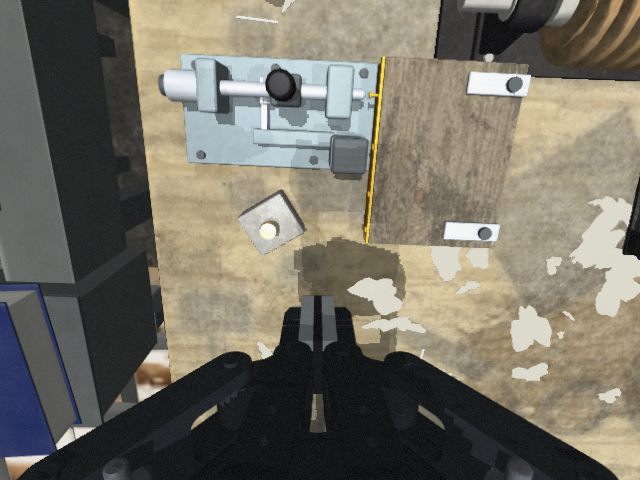

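The wrist view shows the knob at px (280,85), the pad at (348,154) and the pin at (372,95) in front of the nose. The rod slopes slightly, so the driver's yaw is about -0.02. Next I'll lower the shut fingers between knob and board, on the -y side of the knob.

>>> {"method": "send_rows", "body": {"targets": [[1,0,0,0,0,0,0.05],[1,0.037,0.001,0,0,0,0],[1,0.037,0.002,0,0,0,0],[1,0.036,0.002,0,0,0,0],[1,0,0,0.04,0,0,0],[1,0,0,0.04,0,0,0],[1,0,0,0.04,0,0,0],[1,0,0,0.04,0,0,0],[1,0,0,0.02,0,0,0],[1,0,0,0,0,0,0]]}}

```text
time_s: 5.2
eef_pos: [468.8, 127.6, 110.3]
ee_rot: [0.0, 1.0, -0.01, -0.001]
force: [0.0, -0.3, 0.5]
grip_width: 0.003
grip_force: 0.0
```

```bash
python3 - <<'E'
from h import *
np.set_printoptions(precision=1,suppress=True)
p=ctrl.capture("scene");cv2.imwrite("pics/s2.png",cv2.resize(p["img"][130:330,160:426,::-1],(800,600)))
s=ctrl.sense();print(s["eef_pos"],s["force"])
p=ctrl.capture("side");cv2.imwrite("pics/s2b.png",cv2.resize(p["img"][130:330,200:466,::-1],(800,600)))
E
```

```text
[469.6 127.6 111.5] [0.1 1.  0.6]
```

View pics/s2.png

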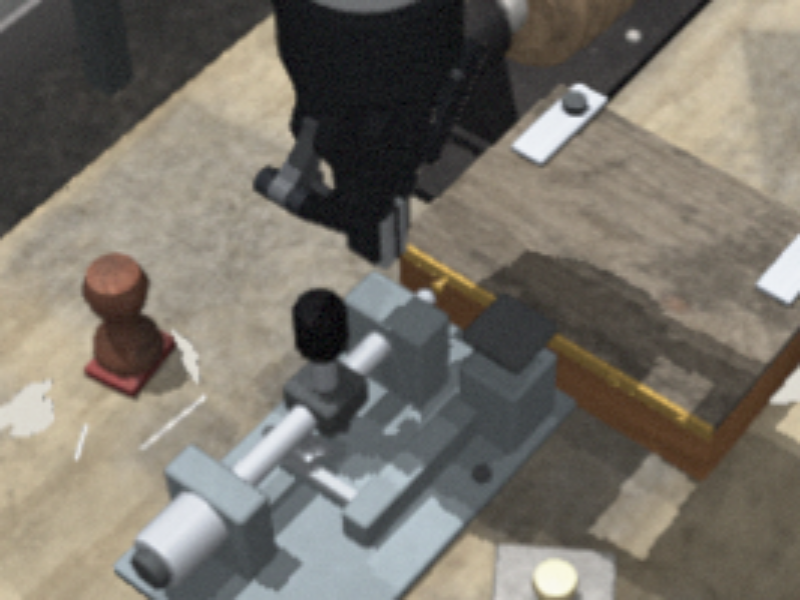

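The fingertips hang clear, above and ahead of the knob. I'll go down 20 mm, then approach it.

>>> {"method": "send_rows", "body": {"targets": [[1,0,0,0.012,0,0,0],[1,0,0,0.01,0,0,0],[1,0,0,0,0,0,0],[1,0,-0.004,0,0,0,0],[1,0,-0.004,0,0,0,0],[1,0,-0.004,0,0,0,0],[1,0,-0.004,0,0,0,0],[1,0,-0.004,0,0,0,0],[1,0,-0.004,0,0,0,0],[1,0,0,0,0,0,0]]}}

```text
time_s: 6.55
eef_pos: [469.9, 151.8, 89.3]
ee_rot: [0.0, 1.0, -0.009, -0.0]
force: [-1.2, -3.4, 1.7]
grip_width: -0.002
grip_force: 1.2
```

```bash
cat > k.py <<'E'
from h import *
np.set_printoptions(precision=1,suppress=True)
for n in ("scene","side"):
    p=ctrl.capture(n)
    print(n,[(round(d["score"],2),atz(p,d["point"],98)) for d in ctrl.landmark_of("knob",p)[:2]])
    cv2.imwrite(f"pics/k_{n}.png",cv2.resize(p["img"][130:330,160:426,::-1],(800,600)))
s=ctrl.sense();print(s["eef_pos"],s["force"])
E
python3 k.py
```

```text
scene [(0.59, array([470.3, 177.9,  98. ]))]
side [(0.55, array([473.7, 177.8,  98. ]))]
[469.9 151.5  89.3] [ 0.3 -2.2  1.2]
```

>>> {"method": "send_rows", "body": {"targets": [[1,0,-0.002,0,0,0,0],[1,0,-0.002,0,0,0,0],[1,0,-0.002,0,0,0,0],[1,0,-0.002,0,0,0,0],[1,0,-0.002,0,0,0,0],[1,0,0,0,0,0,0],[1,0,0,0,0,0,0],[1,0,0,0,0,0,0],[1,0,0,0,0,0,0],[1,0,0,0,0,0,0]]}}

```text
time_s: 8.0
eef_pos: [470.1, 160.9, 89.3]
ee_rot: [0.001, 1.0, -0.009, -0.0]
force: [-2.2, -10.1, 4.2]
grip_width: -0.0
grip_force: 4.9
```

```bash
python3 k.py
```

```text
scene [(0.9, array([471. , 187.2,  98. ]))]
side [(0.88, array([468.9, 183. ,  98. ]))]
[470.1 160.9  89.3] [ -1.2 -10.1   3.7]
```

View pics/k_scene.png

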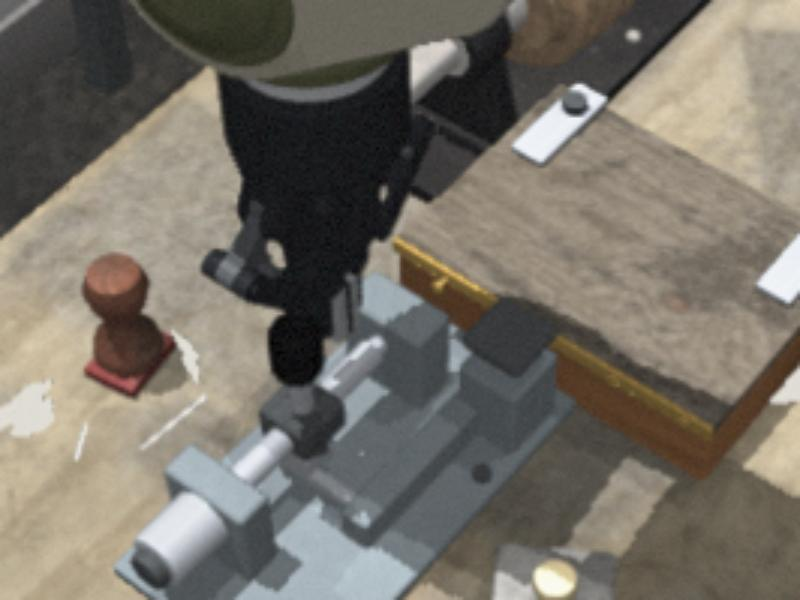

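The knob is drawn about 15 mm (scene crop px (297,348)), and the fingers press it squarely. I'll continue about 18 mm.

>>> {"method": "send_rows", "body": {"targets": [[1,0,-0.003,0,0,0,0],[1,0,-0.003,0,0,0,0],[1,0,-0.003,0,0,0,0],[1,0,-0.003,0,0,0,0],[1,0,-0.003,0,0,0,0],[1,0,-0.003,0,0,0,0],[1,0,0,0,0,0,0],[1,0,0,0,0,0,0],[1,0,0,0,0,0,0],[1,0,0,0,0,0,0]]}}

```text
time_s: 9.45
eef_pos: [470.3, 178.6, 89.3]
ee_rot: [0.001, 1.0, -0.009, -0.0]
force: [-2.1, -12.0, 4.0]
grip_width: 0.002
grip_force: 5.9
```

```bash
python3 k.py
```

```text
scene [(0.82, array([470.6, 204.4,  98. ]))]
side [(0.61, array([471.5, 201.6,  98. ]))]
[470.2 178.6  89.3] [ -3.1 -11.6   4.1]
```

>>> {"method": "send_rows", "body": {"targets": [[1,0,-0.002,0,0,0,0],[1,0,-0.001,0,0,0,0],[1,0,-0.001,0,0,0,0],[1,0,0,0,0,0,0],[1,0,0,0,0,0,0],[1,0,0,0,0,0,0],[1,0,0,0,0,0,0],[1,0,0,0,0,0,0],[1,0,0,0,0,0,0],[1,0,0,0,0,0,0]]}}

```text
time_s: 10.9
eef_pos: [470.3, 182.4, 89.3]
ee_rot: [0.001, 1.0, -0.009, -0.001]
force: [-2.9, -13.2, 5.4]
grip_width: -0.0
grip_force: 6.5
```

>>> {"method": "send_rows", "body": {"targets": [[1,0,0.003,0,0,0,0],[1,0,0.003,0,0,0,0],[1,0,0.003,0,0,0,0],[1,0,0.003,0,0,0,0],[1,0,0,0,0,0,0],[1,0,0,0,0,0,0],[1,0,0,0,0,0,0],[1,0,0,0,0,0,0],[1,0,0,0,0,0,0],[1,0,0,0,0,0,0]]}}

```text
time_s: 12.15
eef_pos: [470.3, 171.6, 89.3]
ee_rot: [0.0, 1.0, -0.01, 0.0]
force: [-0.2, -0.5, -0.2]
grip_width: -0.003
grip_force: 0.0
```

```bash
python3 k.py
```

```text
scene [(0.69, array([468.2, 198.5,  98. ]))]
side [(0.68, array([472.5, 203.1,  98. ]))]
[470.3 171.6  89.3] [ 1.   0.1 -0.2]
```

View pics/k_scene.png

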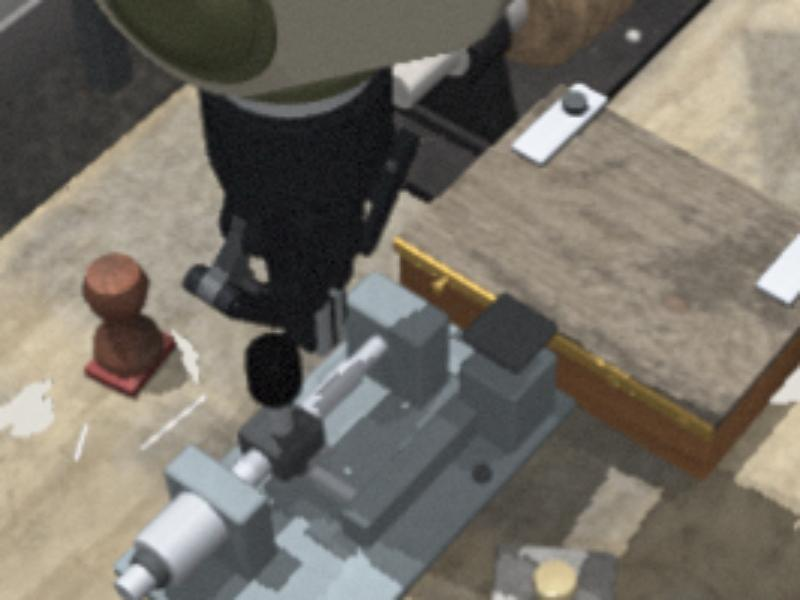

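The striker is cocked and held, with the knob at crop px (273,370) and the fingers clear of it. Next I'll rise and go over the pad.

>>> {"method": "send_rows", "body": {"targets": [[1,0,0,-0.025,0,0,0],[1,0,0,-0.025,0,0,0],[1,-0.02,0.022,0,0,0,0],[1,-0.02,0.022,0,0,0,0],[1,-0.02,0.022,0,0,0,0],[1,0,0,0.02,0,0,0],[1,0,0,0.02,0,0,0],[1,0,0,0.008,0,0,0],[1,0,0,0,0,0,0],[1,0,0,0,0,0,0]]}}

```text
time_s: 13.6
eef_pos: [409.5, 106.9, 91.9]
ee_rot: [0.0, 1.0, -0.01, 0.001]
force: [0.1, 0.0, -1.4]
grip_width: -0.0
grip_force: 0.0
```

```bash
python3 k.py
```

```text
scene [(0.93, array([469.4, 201.9,  98. ]))]
side [(0.68, array([467.4, 201.9,  98. ]))]
[409.2 106.8  91.6] [ 0.  -0.2  0.2]
```

View pics/k_scene.png

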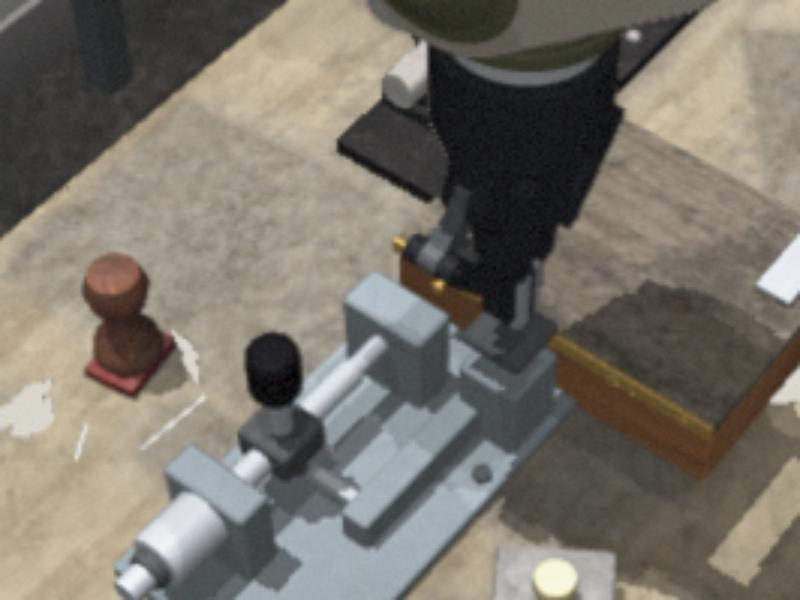

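The tips are centred over the pad. I'll press down to z≈69 and come back up.

>>> {"method": "send_rows", "body": {"targets": [[1,0,0,0.008,0,0,0],[1,0,0,0.006,0,0,0],[1,0,0,0.004,0,0,0],[1,0,0,0.003,0,0,0],[1,0,0,0.002,0,0,0],[1,0,0,0,0,0,0],[1,0,0,0,0,0,0],[1,0,0,-0.02,0,0,0],[1,0,0,-0.03,0,0,0],[1,0,0,-0.03,0,0,0]]}}

```text
time_s: 15.05
eef_pos: [409.0, 106.8, 149.0]
ee_rot: [-0.0, 1.0, -0.01, -0.0]
force: [0.2, -0.3, -0.4]
grip_width: -0.005
grip_force: 0.0
```

>>> {"method": "send_rows", "body": {"targets": [[1,0,0,-0.04,0,0,0],[1,0,0,-0.04,0,0,0],[1,-0.04,0,0,0,0,0],[1,-0.04,0,0,0,0,0],[1,0,0,0,0,0,0],[1,0,0,0,0,0,0],[1,0,0,0,0,0,0],[1,0,0,0,0,0,0],[1,0,0,0,0,0,0],[1,0,0,0,0,0,0]]}}

```text
time_s: 16.3
eef_pos: [329.2, 108.3, 228.2]
ee_rot: [-0.0, 1.0, -0.01, -0.0]
force: [-0.5, -1.2, -0.3]
grip_width: 0.004
grip_force: 0.0
```

```bash
python3 k.py
```

```text
scene [(0.87, array([467.9, 171.5,  98. ]))]
side [(0.76, array([470.4, 171.3,  98. ]))]
[329.1 108.4 228.3] [-0.1 -0.3 -0.2]
```

View pics/k_scene.png

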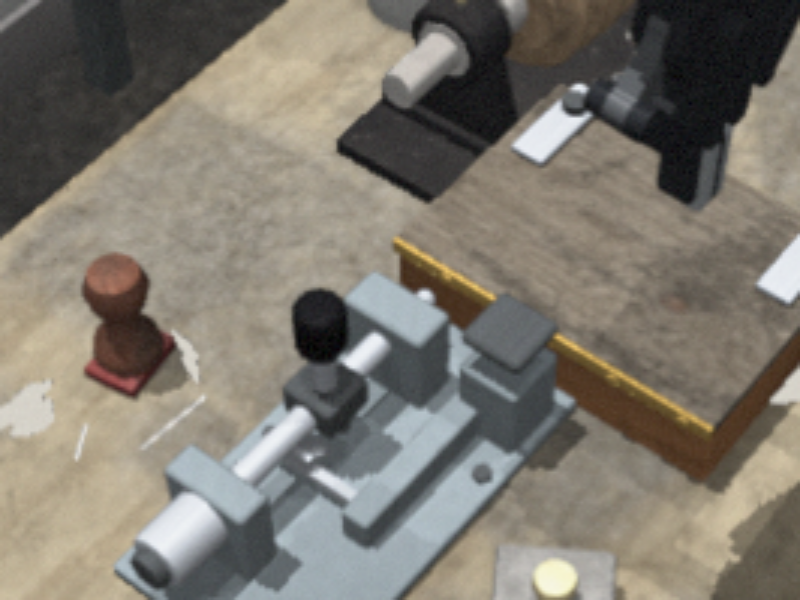

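The striker fired and is back at rest (knob at crop px (320,325)). The pad is up, and the pin head sits flush with the edging at px (445,272). I'm handing in.

```bash
python3 -c "
from rig import ctrl
print(ctrl.finish_job())"
```

```text
the job is handed in; nothing more can be done
None
```

I handed the job in: the striker was cocked and let go, then fired by the trip pad, and the last picture shows the pin flush, the striker at rest and the pad up; the rig returned no verdict.

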